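# Raise the recipe camera on its telescopic mast and hold it up

### The arm

A 6-joint arm with a two-finger parallel gripper is mounted at the origin on a cart in front of the work surface, level with it; the furniture and walls round the work are solid. World frame = base frame: x ahead of the robot, y to its left, z up, the work surface at z = 0. Lengths are in m, angles in rad, forces in N, time in s.
With the tool pointing down it reaches from about 0.35 to 0.975 m from the base axis. Payload 4.9 kg.
Tool frame: the origin (TCP) lies midway between the tips of the shut fingers; the grasp point (between the pads) lies 19 mm behind it; x points along the fingers, y is the direction in which the jaws open and shut, and the axes are right-handed (so a half turn about x gives the same grasp; the last joint's range is limited). The gripper opens to 85 mm and grips with 20 to 120 N. Pads are 22 mm wide; open, the fingers measure 114 mm over their backs; the gripper's body (76 mm by 85 mm) begins 54 mm behind the grasp point. The pads swing forward as they close: fully open they stand 13 mm farther back than shut.
Start: joints at [-1.44, 0.053, 1.613, -0, 1.476, -0.119], TCP at [0.155, -0.606, 0.231] pointing down, gripper open.
Joint ranges: [-3.01, 3.01], [-1.01, 2.22], [0.06, 2.58], [-1.02, 4.17], [0.09, 2.62], [-3.14, 3.14]. Speed limits (rad/s): [2.57, 2.57, 3.14, 3.14, 3.14, 3.14].

### API

Orientations are given as a rotation vector (axis times angle).
In Python, from station import ctrl gives the robot as it stands.
- The arm moves only by the shell command python3 -m handwheel 'ROWS' [FORCE]. ROWS is JSON, a list of rows, each a list of 3 entries, a list of its own where there are three numbers: the finger opening in m, from 0 to 0.0854, then the shift along the tool's x, y, z in m, then the turn, a rotation vector about the tool's x, y, z in degrees. In form: [[claw, [dx, dy, dz], [ax, ay, az]], ...]. A call has 1 to 10 rows; each row shifts and turns the commanded pose from where the row before left it, along the tool's axes as they then stand; what a row does not reach is not made up. A row lasts 1/12 s, in which the tool goes at most 41.7 mm and 7.16 degrees, less where a joint would pass 70% of its speed; a pose out of reach is approached as far as the arm can. A call with a gripper value outside its range is refused whole. The fingers move at their own pace and stop on an object; FORCE is the grip in N (left out, the last holds). Time passes only in rows, so rows that do not move let the fingers close. It gives the time, the measured TCP pose, the force and the opening at its end, in the units of the state.
- ctrl.get_obs(): the state, without advancing time (a new reading comes with each control period).
- ctrl.get_image(name): name is "scene" or "top" or "wrist"; returns the picture (480x640x3 uint8, red, green, blue); there is no depth.
- ctrl.camera_params(name): a dict with "vertical_fov" (degrees; the focal length in pixels is half the picture's height over the tangent of half this angle, whatever the lens; pixels are square), "cx", "cy" (the principal point, pixels), "rvec" (rotation vector, rad) and "tvec" (3), from world to camera coordinates, as OpenCV has them; the wrist camera has in their place "T_tool_cam" (4x4, takes a point from camera to tool coordinates, whose origin is the TCP and whose axes are the tool frame's). Camera axes: x right, y down, z forward; pixel columns grow to the right and rows downward; lengths in m; the calibration is good to about 2 mm. The wrist camera is an equidistant fisheye: a pixel r from the principal point sees the ray r / f radians off the axis. A picture is of the moment at which its call begins: read the wrist's pose just before it. camera_params takes no time and is no camera call.
- ctrl.finish_job(): hands the job in, once; it reports no verdict.
Trained networks look in the newest picture that a camera, given by its name, has taken for a name from the list of things; names that differ only in an ending like _2 or _b are one class to them, and where a whole thing is asked for, a point or a joint stands for the part that bears it (a point fixed in the world has none). Each returns a list of dicts, best first, with "score" (0 to 1); they miss things now and then, are a little off and sometimes report something else, mostly with a low value. They report only what shows in the picture. A call takes as long as a camera call. They do not tell look-alikes from the thing itself.
- ctrl.look_for(thing, camera): "box" ([centre column, centre row, width, height] in pixels, round what is visible of it).
- ctrl.silhouettes(thing, camera): "mask" (480x640 bool, what is visible of it) and "box" ([centre column, centre row, width, height] in pixels, round what is visible of it).
- ctrl.tip_of(thing, camera): "centre" ([row, column] in pixels: a listed point, or the origin of a listed thing).
The state is a dict: "t": time; "q": joint angles; "dq": joint speeds; "effort": joint torques, N m; "tool_pos": TCP position; "tool_rot": TCP orientation; "contact_force": force on the tool from outside, world axes, zero at the start; "wrist_torque": the same for the moment, N m; "opening": finger opening in m.
Only numpy, scipy, OpenCV 4.12 (cv2) and the standard library are available. Lean on these libraries where they do the work, as an engineer would, in place of code of your own. Each camera call takes 0.05 s, during which the arm holds its last target.

### The job

The small camera for filming recipes stands on a telescopic mast that is pushed right down. Squeeze the red button in the grip block at the top of the mast, and with it squeezed draw the block slowly straight up, past the first stop to the second, so that both sections of the mast are fully out; finish while still holding it up there, steady, because it sinks when let go. Hold it by the grip block, not by the camera, and leave the things around it where they are.

Things in the scene. Friction and masses are not known exactly. Their poses are not given: they have to be found in the camera images.
- cam_stand: camera mast on a black round suction foot (95 mm across) fixed to the worktop; origin at the centre of the foot's underside, on the mast's axis, z up along the mast. Seen along its own axes, the red button looks to -x, the camera sticks out to +y and its lens looks to +x. Outer tube 27 mm thick (collar 30 mm) up to 110 mm above the worktop; two thinner sections (22 and 17 mm thick) slide up out of it, 55 mm each.
- cam_head: grey upright grip block on top of the mast, 28 mm (x) by 30 mm (y) by 54 mm high, axes as cam_stand; origin at the centre of its underside, 121 mm above the worktop with the mast down and 231 mm at the second stop. It is to be gripped from above across x, one finger on the red button, the other on the plain face opposite. Nothing stands above it. Total weight of what is lifted about 0.28 kg.
- camera: black camera, 30 (x) by 46 (y) by 34 mm high, beside the grip block on its +y side; it begins 23 mm from the mast's axis (8 mm from the block) and ends 69 mm from it; origin at its inner end, at half its height, 16 mm above the underside of the block. Not to be pressed.
- grip_centre (a point): middle of the grip block on the mast's axis, at the height of the button's centre: 29 mm above the block's underside, 25 mm below its top (150 mm above the worktop with the mast down)
- button_face (a point): centre of the outer face of the red button, 16 mm wide (y) by 22 mm high, which stands 6 mm proud of the block's -x face when free
- cam_button (a joint): travel of the red button into the block (m): 0 free, 0.006 flush with the face of the block; a spring of 1.4 N at first and 5.6 N when flush pushes it out. The mast is unlocked while it is pressed in by more than about 0.004 to 0.005; free, the button locks the pushed-down mast (1.5 mm play). It does not lock the mast when that is drawn out.
- mast_upper (a joint): how far the thin upper section is out of the lower section (m): 0 in, 0.055 fully out. It moves first, with 0.5 N of friction; at 0.055 the first stop is felt
- mast_lower (a joint): how far the thick lower section is out of the outer tube (m): 0 in, 0.055 fully out. It has 1.5 N of friction and follows after the first stop; with both at 0.055 (block raised 110 mm) the second, firm stop is reached. Let go, the whole mast sinks under its weight until the freed button catches it about 10 mm above the bottom
- bowl: marble bowl, 131 mm across, 85 mm high, beyond the mast; bystander, origin under its centre
- mug: dotted white mug, 93 mm high, left of the mast; bystander, origin under its middle
- pepper: pepper shaker of glass with a grey cap, 44 mm across, 90 mm high, between robot and mast; bystander, origin under its centre
- remote: black remote control, 192 by 48 by 19 mm, right of the mast; bystander, origin under its centre
There are look-alikes about, which are no part of the job. Of the things that look like the cam_stand, take the one that is farthest to the robot's left at the start.

How it is judged:
On the way, in this order (a step that is already met when the one before it is completed fails the run):
1. the red button is squeezed in between the fingers while the mast is still down (value of joint cam_button above 0.0045 m and contact force between the fingers and cam_head above 2 N and value of joint each of mast_upper, mast_lower below 0.02 m), for 0.1 s.
2. the upper section is fully out (first stop) (value of joint mast_upper above 0.049 m and value of joint mast_lower below 0.035 m).
3. both sections are fully out (second stop) (value of joint each of mast_upper, mast_lower above 0.049 m), for 0.2 s.
At the end, for the whole second after the job is handed in: both mast sections are out to within 6 mm of their full 55 mm, the fingers still hold the grip block (more than 2 N, the camera not pressed), it is steady (under 20 mm/s), and bowl, mug, pepper shaker and remote are within 20 mm of where they stood (all of step 3 and contact force between the fingers and cam_head above 2 N and contact force between the fingers and camera below 2 N and linear speed of cam_head below 0.02 m/s and distance of each of bowl, mug, pepper, remote from where it was at the start of the episode below 0.02 m); the arm keeps its last pose, push and grip.
It fails at once if bowl, mug, pepper shaker or remote pushed more than 20 mm (distance of any of bowl, mug, pepper, remote from where it was at the start of the episode above 0.02 m).
It fails at once if the camera itself pressed with more than 5 N (contact force between any of the fingers, the arm and camera above 5 N).
It fails at once if the mast jerked up (a section faster than 0.4 m/s) (velocity of joint any of mast_upper, mast_lower above 0.4 m/s).
It also fails if it takes over 32 s, if anything falls off the work surface, if the arm or the gripper's body presses on something with over 40 N, if the wrist force passes 120 N, or if a joint passes its speed limit or range.

## Working session

There is one attempt and no reset: what is moved stays moved. The work goes in short steps, Python scripts to look and compute and a shell command to move; the robot and the scene stay as the last step left them, time stands still between calls to the robot, and variables do not carry over. Pictures are saved under pics/ and viewed, and the job is handed in when it is done.

```bash
mkdir -p pics; ls
python3 - <<'E'
from station import ctrl
import cv2
o=ctrl.get_obs();print(o)
for n in("scene","top","wrist"):
    im=ctrl.get_image(n);cv2.imwrite(f"pics/{n}0.png",im[:,:,::-1])
    for th in("cam_stand","cam_head","camera","button_face","grip_centre"):
        try:
            print(n,th,[(d['score'],d['box']) for d in ctrl.look_for(th,n)][:4] , [(d['score'],d['centre']) for d in ctrl.tip_of(th,n)][:4])
        except Exception as e: print(n,th,e)
E
```

```text
pics
{'t': 0.0, 'q': array([-1.44002039e+00,  5.33714185e-02,  1.61428594e+00,  5.18167911e-06,
        1.47599114e+00, -1.19006424e-01]), 'dq': array([ 1.20659435e-03, -8.12098335e-04, -9.25208724e-04,  3.14348643e-04,
        1.78720056e-03, -8.15005342e-05]), 'effort': array([ 2.10909377e-03, -3.93682981e+01, -3.70174456e+01, -3.07153812e-05,
        7.13113637e-03,  2.92132905e-07]), 'tool_pos': array([ 0.15441255, -0.60498828,  0.2300588 ]), 'tool_rot': array([ 2.0893853 ,  0.26447602, -2.08939991]), 'contact_force': array([ 0.52558292, -0.2912826 ,  0.41710062]), 'wrist_torque': array([-0.00615373,  0.0619035 , -0.01949287]), 'opening': 0.08507778016574936}
scene cam_stand [(0.98, [348.6, 255.9, 34.9, 58.5]), (0.78, [286.1, 266.4, 35.8, 62.8]), (0.64, [388.4, 246.2, 31.0, 58.5]), (0.57, [456.0, 323.7, 41.3, 81.6])] [(0.93, [279.7, 351.7]), (0.8, [289.4, 289.7]), (0.62, [353.0, 452.4]), (0.59, [267.1, 390.9])]
scene cam_head [(0.94, [387.6, 224.7, 30.2, 17.6]), (0.76, [284.4, 244.8, 29.2, 19.7]), (0.66, [455.6, 299.3, 29.8, 27.0]), (0.57, [342.6, 233.8, 30.0, 22.2])] [(0.92, [23
[... 1415 characters left out ...]
63, [314.4, 210.4, 12.9, 14.2]), (0.48, [345.1, 171.7, 21.3, 13.8])] [(0.74, [212.5, 322.4]), (0.71, [173.1, 350.2]), (0.65, [264.3, 369.0]), (0.53, [263.9, 274.5])]
top button_face [] [(0.68, [264.7, 371.0]), (0.6, [217.7, 327.5]), (0.42, [295.3, 461.5]), (0.35, [173.3, 361.6])]
top grip_centre [(0.92, [351.2, 169.5, 34.7, 16.2]), (0.8, [320.3, 211.3, 30.6, 17.3]), (0.74, [277.8, 262.0, 28.0, 15.3]), (0.62, [451.6, 288.5, 37.4, 24.3])] [(0.71, [213.3, 330.7]), (0.71, [171.7, 360.8]), (0.7, [290.9, 461.6]), (0.65, [266.4, 283.5])]
wrist cam_stand [(0.62, [362.8, 27.8, 91.4, 55.6])] [(0.94, [11.0, 361.1])]
wrist cam_head [] []
wrist camera [] []
wrist button_face [] []
wrist grip_centre [] []
```

View pics/scene0.png

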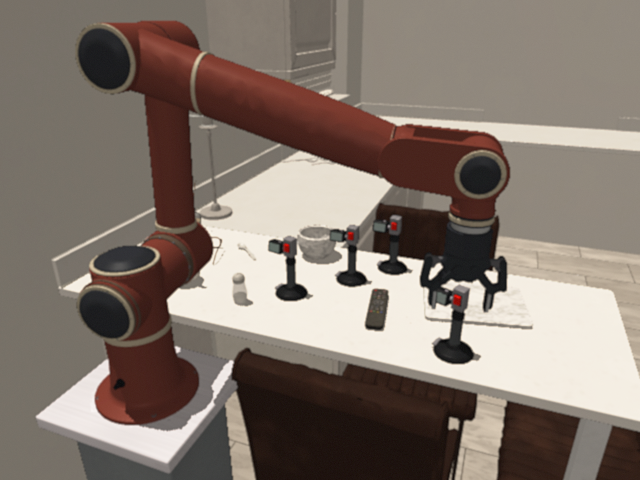

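View pics/top0.png

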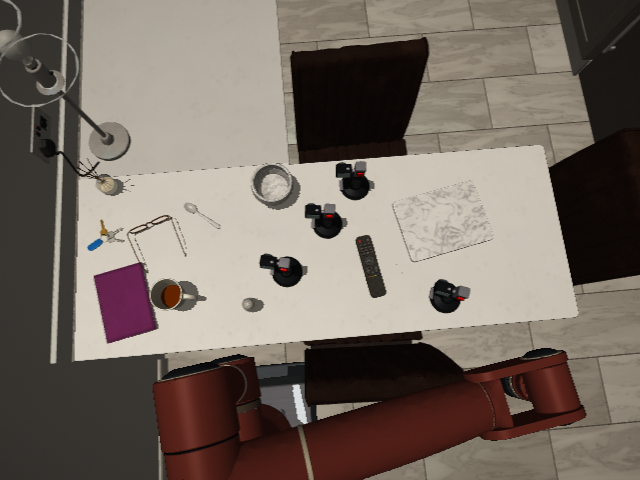

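```bash
cat > h.py <<'E'
import numpy as np, cv2
from station import ctrl
R=lambda v: cv2.Rodrigues(np.array(v,float))[0]
def K(n):
    p=ctrl.camera_params(n); f=240/np.tan(np.radians(p['vertical_fov']/2)); return p,f
def ray(n,row,col,obs=None):
    p,f=K(n); u=np.array([col-p['cx'],row-p['cy']])
    if n=='wrist':
        r=np.linalg.norm(u); th=r/f
        d=np.array([*(u/r*np.sin(th)),np.cos(th)])
        T=np.eye(4);T[:3,:3]=R(obs['tool_rot']);T[:3,3]=obs['tool_pos'];T=T@np.array(p['T_tool_cam'])
        return T[:3,3],T[:3,:3]@d
    d=np.array([u[0]/f,u[1]/f,1]); Rm=R(p['rvec']); return -Rm.T@np.array(p['tvec']).ravel(),Rm.T@d/np.linalg.norm(d)
def atz(n,row,col,z,obs=None):
    c,d=ray(n,row,col,obs); return c+d*(z-c[2])/d[2]
def proj(n,P,obs=None):
    p,f=K(n)
    P=np.array(P,float)
    if n=='wrist':
        T=np.eye(4);T[:3,:3]=R(obs['tool_rot']);T[:3,3]=obs['tool_pos'];T=T@np.array(p['T_tool_cam'])
        c=T[:3,:3].T@(P-T[:3,3]); r=np.hypot(c[0],c[1]);th=np.arctan2(r,c[2])
        return p['cx']+f*th*c[0]/r,p['cy']+f*th*c[1]/r
    c=R(p['rvec'])@P+np.array(p['tvec']).ravel()
    return p['cx']+f*c[0]/c[2],p['cy']+f*c[1]/c[2]
def tri(rays):
    A=np.zeros((3,3));b=np.zeros(3)
    for c,d in rays:
        M=np.eye(3)-np.outer(d,d);A+=M;b+=M@c
    X=np.linalg.solve(A,b); return X,[np.linalg.norm((np.eye(3)-np.outer(d,d))@(X-c)) for c,d in rays]
E
python3 - <<'E'
from h import *
np.set_printoptions(precision=4,suppress=True)
for n in('scene','top'):
    c,d=ray(n,240,320);print(n,c,d,K(n)[1])
for n,l in(('scene',[(279.7,351.7),(289.4,289.7),(353,452.4),(267.1,390.9)]),('top',[(225.8,327.6),(188.8,355.9),(273.5,290.1),(295.1,441.8)])):
    for r in l: print(n,r,atz(n,*r,0))
for n,l in(('scene',[(246.5,291.1),(233.9,352.9),(224.3,396.9),(296.6,461)]),('top',[(266.4,283.5),(213.3,330.7),(171.7,360.8),(290.9,461.6)])):
    for r in l: print(n,r,atz(n,*r,0.15))
E
```

```text
scene [-0.6583 -0.6474  0.7225] [ 0.8543  0.324  -0.4065] 498.07927365917453
top [ 0.279  -0.1723  1.3729] [ 0.2081 -0.0427 -0.9772] 450.17212521009316
scene (279.7, 351.7) [ 0.6173 -0.2659  0.    ]
scene (289.4, 289.7) [ 0.4972 -0.1141  0.    ]
scene (353, 452.4) [ 0.3554 -0.5969  0.    ]
scene (267.1, 390.9) [ 0.7409 -0.3574  0.    ]
top (225.8, 327.6) [ 0.6148 -0.2601  0.    ]
top (188.8, 355.9) [ 0.7287 -0.3617  0.    ]
top (273.5, 290.1) [ 0.4744 -0.1314  0.    ]
top (295.1, 441.8) [ 0.3695 -0.586   0.    ]
scene (246.5, 291.1) [ 0.476  -0.1321  0.15  ]
scene (233.9, 352.9) [ 0.6192 -0.2651  0.15  ]
scene (224.3, 396.9) [ 0.7364 -0.3683  0.15  ]
scene (296.6, 461) [ 0.363 -0.599  0.15 ]
top (266.4, 283.5) [ 0.4741 -0.1193  0.15  ]
top (213.3, 330.7) [ 0.6135 -0.2626  0.15  ]
top (171.7, 360.8) [ 0.7297 -0.3606  0.15  ]
top (290.9, 461.6) [ 0.3663 -0.5961  0.15  ]
```

Run:
```python
from h import *
np.set_printoptions(precision=4,suppress=True)
print(atz('scene',248.5,283.2,.137),atz('top',263.9,274.5,.137))
o=ctrl.get_obs();print(o['t']);Rt=R(o['tool_rot']);print(Rt)
print(ctrl.camera_params('wrist'))
from h import *
for n,(x,y) in(('scene',(288,255)),('top',(278,265))):
    im=cv2.imread(f'pics/{n}0.png');c=im[y-50:y+50,x-65:x+65];cv2.imwrite(f'pics/{n}crop.png',cv2.resize(c,None,fx=6,fy=6,interpolation=cv2.INTER_CUBIC))
# target: above (0.475,-0.125,0.30)
print(Rt.T@(np.array([.40,-.125,.32])-o['tool_pos']))
```

```text
[ 0.4818 -0.1052  0.137 ] [ 0.4853 -0.0943  0.137 ]
1.65
[[ 0.      0.2472 -0.969 ]
 [-0.     -0.969  -0.2472]
 [-1.      0.     -0.    ]]
{'vertical_fov': 65.70646984690485, 'cx': 319.9803992516024, 'cy': 242.12919116430692, 'T_tool_cam': array([[ 0.0001, -0.2669,  0.9637, -0.1432],
       [ 1.    , -0.0006, -0.0002,  0.0008],
       [ 0.0006,  0.9637,  0.2669, -0.0677],
       [ 0.    ,  0.    ,  0.    ,  1.    ]])}
[-0.0887 -0.405  -0.3567]
```

View pics/topcrop.png

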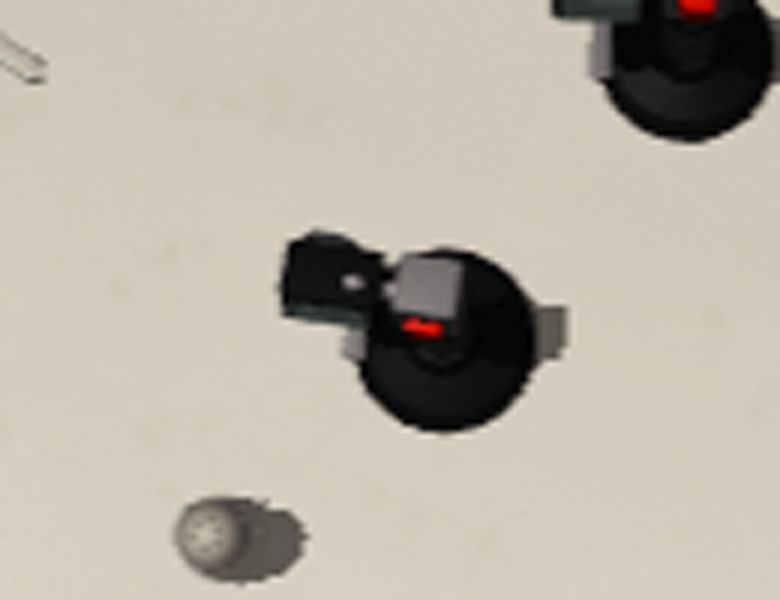

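View pics/scenecrop.png

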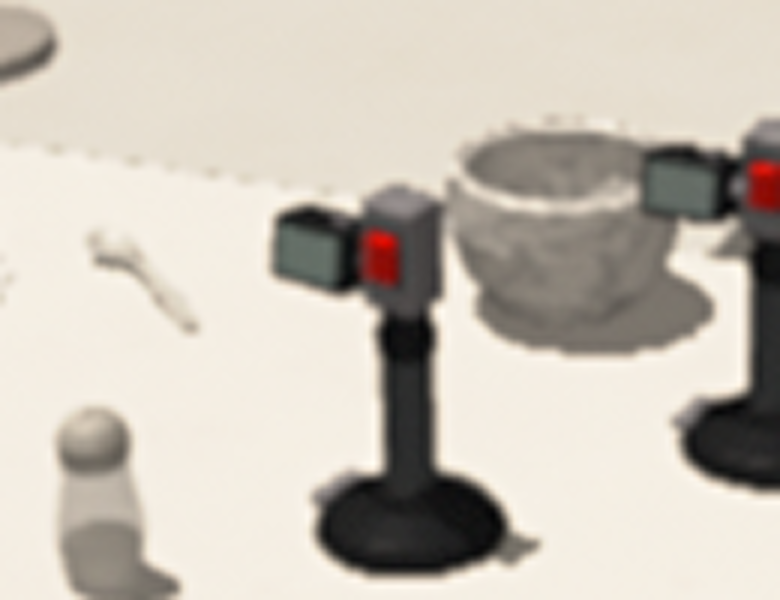

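View pics/wrist0.png

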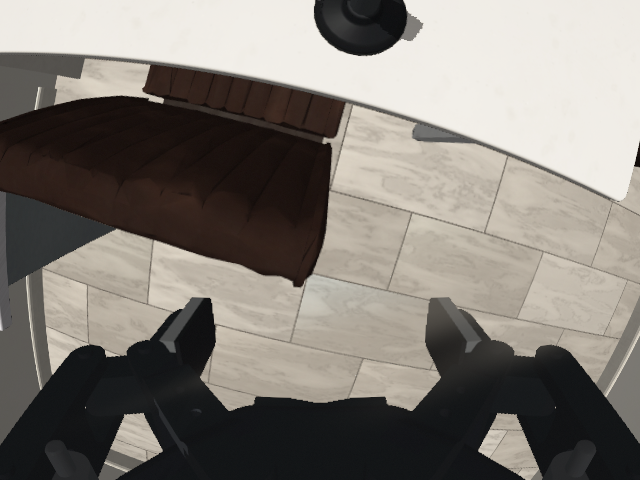

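Run:
```python
from h import *
np.set_printoptions(precision=4,suppress=True)
def yaw(n,a,b,z,s,off):
    p=[atz(n,q[1]/s+off[1],q[0]/s+off[0],z) for q in(a,b)];v=p[0]-p[1]
    print(n,np.degrees(np.arctan2(-v[0],v[1])),np.linalg.norm(v))
yaw('top',(285,308),(365,325),.12,6,(213,215))
yaw('top',(393,308),(460,320),.175,6,(213,215))
yaw('top',(400,255),(463,260),.175,6,(213,215))
yaw('scene',(277,210),(347,234),.154,6,(223,205))
yaw('scene',(277,273),(350,291),.12,6,(223,205))
yaw('scene',(365,195),(410,205),.175,6,(223,205))
```

```text
top -16.900597532720813 0.03844444066300712
top -15.070796130373179 0.03053870848799105
top -9.435881232751127 0.028444376732077566
scene -17.430570737590354 0.044199099559092785
scene -8.215765860694829 0.041164549775269066
scene -7.527088220672011 0.023982167144344993
```

```bash
python3 -m handwheel '[[0.085,[-0.02,-0.02,-0.03],[-6,0,0]],[0.085,[-0.015,-0.02,-0.03],[-7,0,0]],[0.085,[-0.01,-0.02,-0.03],[-7,0,0]],[0.085,[-0.01,-0.02,-0.03],[-7,0,0]],[0.085,[-0.01,-0.015,-0.03],[-7,0,0]]]'
```

```text
t: 2.07
tool_pos: [0.2441, -0.452, 0.2969]
tool_rot: [1.718, 0.777, -1.717]
contact_force: [-0.1, -0.0, -0.5]
opening: 0.0849
```

```bash
cat > go.py <<'E'
import sys
from h import *
np.set_printoptions(precision=4,suppress=True)
x,y,z,yaw=map(float,sys.argv[1:])
o=ctrl.get_obs();Rt=R(o['tool_rot'])
a=np.radians(yaw);ty=np.array([np.cos(a),np.sin(a),0]);tx=np.array([0,0,-1.]);Rg=np.column_stack([tx,ty,np.cross(tx,ty)])
dR=Rt.T@Rg
w=np.array([x,y,z])-o['tool_pos']
print('t',o['t'],'pos',o['tool_pos'],'shift tool',Rt.T@w,'turn deg',np.degrees(cv2.Rodrigues(dR)[0].ravel()),'shift in goal tool',Rg.T@w,'world',w)
print('q6',o['q'][5],'force',o['contact_force'],'open',o['opening'])
E
python3 go.py 0.475 -0.125 0.28 -13
```

```text
t 2.0667 pos [ 0.2441 -0.452   0.2969] shift tool [ 0.0169 -0.0426 -0.398 ] turn deg [-28.3351  -0.0028  -0.0161] shift in goal tool [ 0.0169  0.1515 -0.3705] world [ 0.2309  0.327  -0.0169]
q6 -0.49926937911261365 force [-0.0548 -0.0294 -0.463 ] open 0.08489888362988648
```

```bash
python3 -m handwheel '[[0.085,[0,0,-0.039],[-5.7,0,0]],[0.085,[0,0,-0.039],[-5.7,0,0]],[0.085,[0,0.005,-0.039],[-5.7,0,0]],[0.085,[0,0.01,-0.039],[-5.7,0,0]],[0.085,[0,0.015,-0.038],[-5.5,0,0]]]'; python3 go.py 0.475 -0.125 0.28 -13
```

```text
t: 2.48
tool_pos: [0.3688, -0.2977, 0.2967]
tool_rot: [1.376, 1.09, -1.376]
contact_force: [1.0, -1.8, -0.2]
opening: 0.0849
t 2.4833 pos [ 0.3688 -0.2977  0.2967] shift tool [ 0.0167  0.0641 -0.1924] turn deg [-0.1496  0.0398 -0.0575] shift in goal tool [ 0.0167  0.0647 -0.1922] world [ 0.1062  0.1727 -0.0167]
q6 -0.6069178848824821 force [ 1.0466 -1.8091 -0.1729] open 0.08488372918077686
```

```bash
python3 -m handwheel '[[0.085,[0,0.01,-0.032],[0,0,0]],[0.085,[0,0.012,-0.036],[0,0,0]],[0.085,[0.004,0.012,-0.036],[0,0,0]],[0.085,[0.004,0.012,-0.036],[0,0,0]],[0.085,[0.004,0.01,-0.03],[0,0,0]],[0.085,[0.004,0.008,-0.02],[0,0,0]],[0.085,[0,0,0],[0,0,0]],[0.085,[0,0,0],[0,0,0]]]'; python3 go.py 0.475 -0.125 0.28 -13
python3 - <<'E'
from h import *
np.set_printoptions(precision=4,suppress=True)
n='wrist'
o=ctrl.get_obs();im=ctrl.get_image(n);cv2.imwrite("pics/w1.png",im[:,:,::-1])
for th,z in(("cam_stand",0),("cam_head",.121),("camera",.137),("button_face",.15),("grip_centre",.15)):
    for d in ctrl.tip_of(th,n)[:3]: print(th,d['score'],d['centre'],atz(n,*d['centre'],z,o))
print(proj(n,[.475,-.125,.175],o))
E
```

```text
t: 3.15
tool_pos: [0.4744, -0.1285, 0.28]
tool_rot: [1.377, 1.091, -1.378]
contact_force: [-0.0, -0.9, 0.9]
opening: 0.0853
t 3.15 pos [ 0.4744 -0.1285  0.28  ] shift tool [ 0.     -0.0003 -0.0035] turn deg [-0.2491  0.0155  0.0502] shift in goal tool [ 0.     -0.0002 -0.0035] world [ 0.0006  0.0035 -0.    ]
q6 -0.1845827571758914 force [-0.0433 -0.8582  0.9156] open 0.08531015810642162
cam_stand 0.92 [276.1, 458.3] [ 0.6245 -0.2618  0.    ]
cam_stand 0.81 [193.0, 324.6] [ 0.4815 -0.1218  0.    ]
cam_stand 0.8 [318.1, 532.3] [ 0.7352 -0.3586 -0.    ]
cam_head 0.67 [215.5, 324.3] [ 0.4796 -0.1235  0.121 ]
cam_head 0.62 [360.1, 581.6] [ 0.7416 -0.3591  0.121 ]
cam_head 0.61 [319.4, 494.4] [ 0.6204 -0.2616  0.121 ]
camera 0.88 [351.6, 588.4] [ 0.7373 -0.3349  0.137 ]
camera 0.67 [191.4, 325.7] [ 0.4855 -0.1019  0.137 ]
camera 0.67 [306.1, 501.9] [ 0.6219 -0.2392  0.137 ]
button_face 0.66 [224.1, 299.1] [ 0.4606 -0.1198  0.15  ]
button_face 0.63 [335.6, 486.6] [ 0.5995 -0.2574  0.15  ]
grip_centre 0.77 [334.2, 509.1] [ 0.623  -0.2635  0.15  ]
grip_centre 0.71 [224.3, 325.7] [ 0.4801 -0.1245  0.15  ]
grip_centre 0.66 [373.0, 592.5] [ 0.7382 -0.3579  0.15  ]
(np.float64(319.1260527740306), np.float64(234.5751686592903))
```

View pics/w1.png

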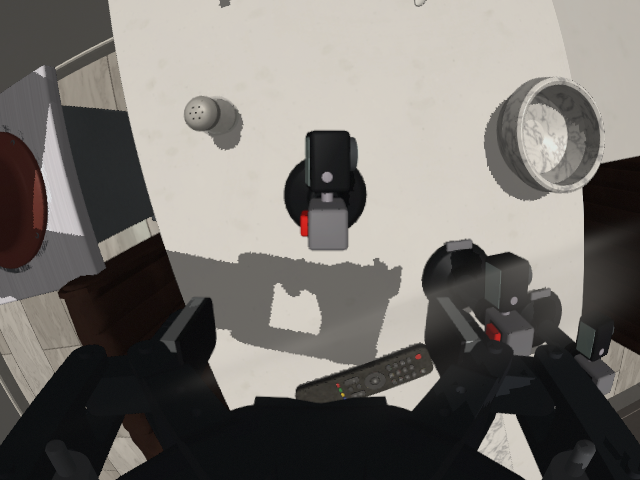

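Run:
```python
from h import *
np.set_printoptions(precision=4,suppress=True)
o=ctrl.get_obs();im=cv2.imread('pics/w1.png')
c=im[110:270,270:400];cv2.imwrite('pics/w1c.png',cv2.resize(c,None,fx=4,fy=4,interpolation=cv2.INTER_CUBIC))
g=cv2.cvtColor(im,cv2.COLOR_BGR2HSV)
m=((g[...,2]>95)&(g[...,2]<150)&(g[...,1]<40)).astype(np.uint8); mm=np.zeros_like(m);mm[195:258,300:355]=m[195:258,300:355]
print(np.unique(im[215:245,315:342].reshape(-1,3),axis=0)[:3])
n,l,s,ce=cv2.connectedComponentsWithStats(mm);k=1+np.argmax(s[1:,4]);print(s[k],ce[k])
cnt=cv2.findContours((l==k).astype(np.uint8),0,2)[0][0].reshape(-1,2)
P=np.array([atz('wrist',p[1],p[0],.175,o)[:2] for p in cnt],np.float32)
r=cv2.minAreaRect(P*1000);print(r)
```

```text
[[115 114 117]
 [116 114 116]
 [116 114 117]]
[ 307  210   43   41 1526] [327.6075 229.6606]
((481.40728759765625, -125.39118957519531), (28.427335739135742, 28.97700309753418), 76.45774841308594)
```

View pics/w1c.png

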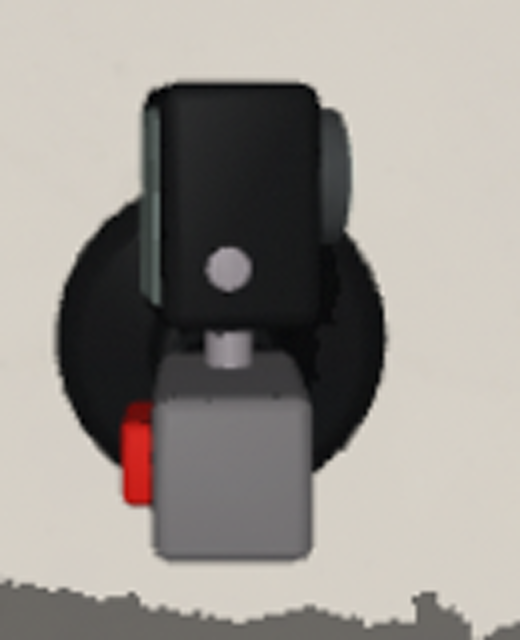

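The picture shows the block's grey top at about (328, 230), the red button on its left at (305, 224), and the camera above it in the image. The yaw is about -13.5° and the axis is near (0.481, -0.1245).

```bash
python3 go.py 0.481 -0.1245 0.13 -13.5; python3 -m handwheel '[[0.085,[0,0.002,-0.002],[0.5,0,0]],[0.085,[0,0.003,-0.003],[0,0,0]],[0.085,[0.02,0,0],[0,0,0]],[0.085,[0.02,0,0],[0,0,0]],[0.085,[0.02,0,0],[0,0,0]],[0.085,[0,0,0],[0,0,0]]]'; python3 go.py 0.481 -0.1245 0.13 -13.5
python3 - <<'E'
from h import *
np.set_printoptions(precision=4,suppress=True)
o=ctrl.get_obs();im=ctrl.get_image('wrist');cv2.imwrite("pics/w2.png",im[:,:,::-1])
for th,z in(("cam_head",.121),("grip_centre",.15)):
    for d in ctrl.tip_of(th,'wrist')[:3]: print(th,d['score'],d['centre'],atz('wrist',*d['centre'],z,o))
E
```

```text
t 3.45 pos [ 0.4741 -0.1303  0.2806] shift tool [ 0.1506  0.0053 -0.0073] turn deg [ 0.0108  0.013  -0.0334] shift in goal tool [ 0.1506  0.0054 -0.0072] world [ 0.0069  0.0058 -0.1506]
q6 -0.18420861963623328 force [-0.0469  0.5325  0.1626] open 0.08516646826884904
t: 3.95
tool_pos: [0.4783, -0.1247, 0.2155]
tool_rot: [1.384, 1.092, -1.391]
contact_force: [0.3, -0.4, -0.4]
opening: 0.0851
t 3.95 pos [ 0.4783 -0.1247  0.2155] shift tool [ 0.0855  0.0033 -0.0007] turn deg [-0.4009 -0.0782  0.4483] shift in goal tool [ 0.0855  0.0026 -0.0008] world [ 0.0027  0.0002 -0.0855]
q6 -0.16314925224201463 force [ 0.3367 -0.4077 -0.4158] open 0.08508889123777605
cam_head 0.93 [357.3, 525.4] [ 0.6232 -0.2635  0.121 ]
cam_head 0.84 [241.3, 324.5] [ 0.4813 -0.1236  0.121 ]
cam_head 0.74 [393.7, 609.7] [ 0.7381 -0.36    0.121 ]
grip_centre 0.62 [256.9, 322.5] [ 0.4797 -0.1249  0.15  ]
grip_centre 0.6 [408.6, 624.1] [ 0.7375 -0.359   0.15  ]
```

View pics/w2.png

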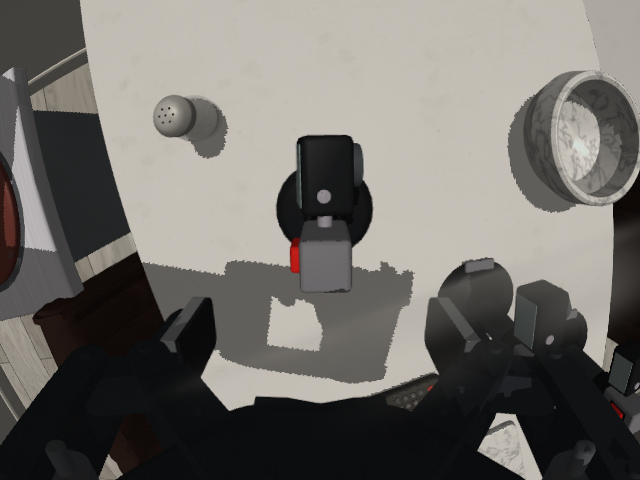

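The block sits between the fingers at about (326, 265), and nothing is below them.

```bash
python3 -m handwheel '[[0.085,[0.015,0.001,0],[0,0,0]],[0.085,[0.02,0.001,-0.0005],[0,0,0]],[0.085,[0.02,0,0],[0,0,0]],[0.085,[0.018,0,0],[0,0,0]],[0.085,[0.01,0,0],[0,0,0]],[0.085,[0.002,0,0],[0,0,0]],[0.085,[0,0,0],[0,0,0]],[0.085,[0,0,0],[0,0,0]]]'; python3 go.py 0.481 -0.1245 0.13 -13.5
python3 - <<'E'
from h import *
o=ctrl.get_obs();im=ctrl.get_image('wrist');cv2.imwrite("pics/w3.png",im[:,:,::-1])
im=ctrl.get_image('scene');cv2.imwrite("pics/s3.png",cv2.resize(im[160:340,200:440,::-1],None,fx=3,fy=3))
E
```

```text
t: 4.77
tool_pos: [0.4835, -0.1261, 0.1371]
tool_rot: [1.386, 1.082, -1.384]
contact_force: [-0.7, 0.2, -0.3]
opening: 0.0848
t 4.7667 pos [ 0.4835 -0.1261  0.1371] shift tool [ 0.0071 -0.0028 -0.0009] turn deg [-0.3873  0.0266 -0.1541] shift in goal tool [ 0.0071 -0.0028 -0.001 ] world [-0.0025  0.0016 -0.0071]
q6 -0.16175738262873454 force [-0.7236  0.1682 -0.3348] open 0.08482836978291937
```

View pics/w3.png

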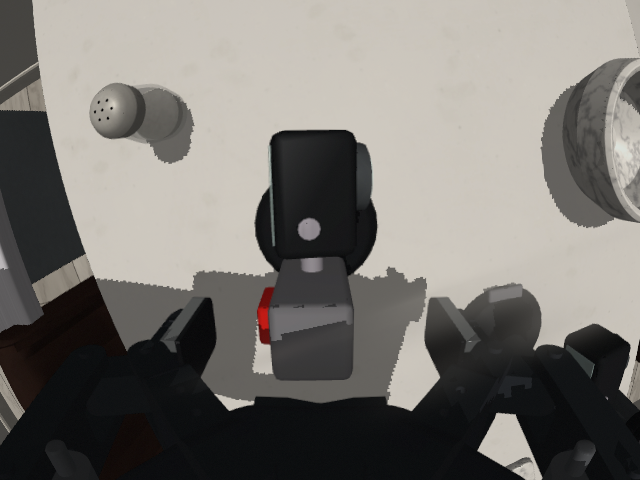

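View pics/s3.png

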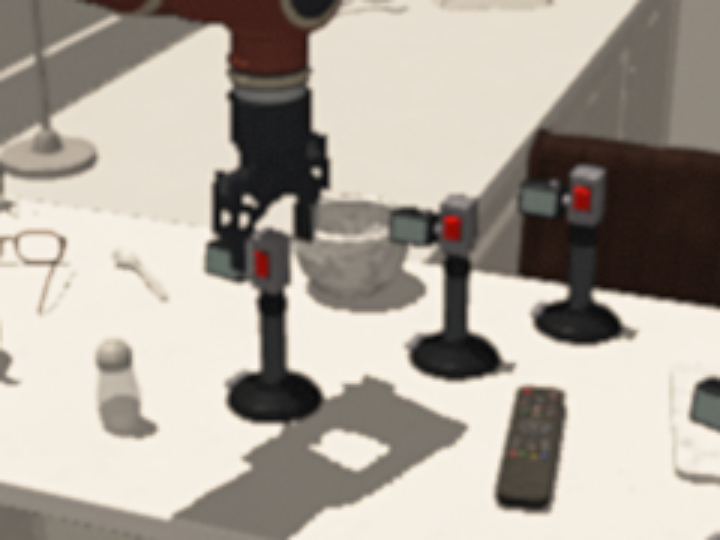

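Run:
```python
from h import *
o=ctrl.get_obs();Rt=R(o['tool_rot'])
for s in(-.0425,.0425):
  for b in (.013,.035):
    P=o['tool_pos']+Rt@np.array([-b,s,0]);u=proj('scene',P);print(s,b,P,[(u[0]-200)*3,(u[1]-160)*3], proj('wrist',P,o))
im=cv2.imread('pics/s3.png')
from station import ctrl
im=ctrl.get_image('scene')[:,:,::-1]
cv2.imwrite('pics/s3b.png',cv2.resize(im[200:280,240:340],None,fx=7,fy=7,interpolation=cv2.INTER_CUBIC))
```

```text
-0.0425 0.013 [ 0.44225132 -0.1158926   0.15007578] [np.float64(241.64781120384242), np.float64(271.46617826024294)] (np.float64(213.11931189072646), np.float64(315.9975399085378))
-0.0425 0.035 [ 0.44218814 -0.11586571  0.17207567] [np.float64(240.73954882189201), np.float64(249.23079056134947)] (np.float64(197.27705532581524), np.float64(343.66063404395703))
0.0425 0.013 [ 0.52476632 -0.13629375  0.15033771] [np.float64(298.1697443278546), np.float64(239.55479947856244)] (np.float64(424.56980466927075), np.float64(316.0169648291577))
0.0425 0.035 [ 0.52470313 -0.13626685  0.1723376 ] [np.float64(297.67209699891873), np.float64(218.11674155254642)] (np.float64(440.07064178758645), np.float64(343.75686139074605))
```

View pics/s3b.png

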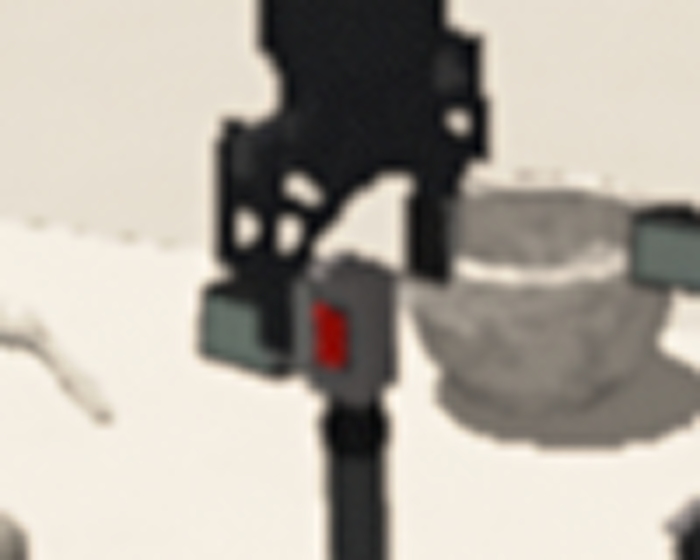

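```bash
python3 -m handwheel '[[0.085,[0.004,-0.0025,-0.0005],[-0.3,0,0]],[0.085,[0.004,0,0],[0,0,0]],[0.06,[0,0,0],[0,0,0]],[0.05,[0,0,0],[0,0,0]],[0.044,[0,0,0],[0,0,0]],[0.044,[0,0,0],[0,0,0]],[0.044,[0,0,0],[0,0,0]]]' 35; python3 go.py 0.481 -0.1245 0.13 -13.5
python3 - <<'E'
from h import *
o=ctrl.get_obs();im=ctrl.get_image('wrist');cv2.imwrite("pics/w4.png",im[:,:,::-1])
E
```

```text
t: 5.5
tool_pos: [0.4802, -0.1246, 0.1274]
tool_rot: [1.382, 1.087, -1.382]
contact_force: [-0.1, -0.3, -0.2]
opening: 0.0439
t 5.5 pos [ 0.4802 -0.1246  0.1274] shift tool [-0.0026  0.0007 -0.0003] turn deg [-0.0899 -0.0001 -0.0108] shift in goal tool [-0.0026  0.0007 -0.0003] world [0.0008 0.0001 0.0026]
q6 -0.1668403251677522 force [-0.1111 -0.3212 -0.2035] open 0.04388547651250531
```

View pics/w4.png

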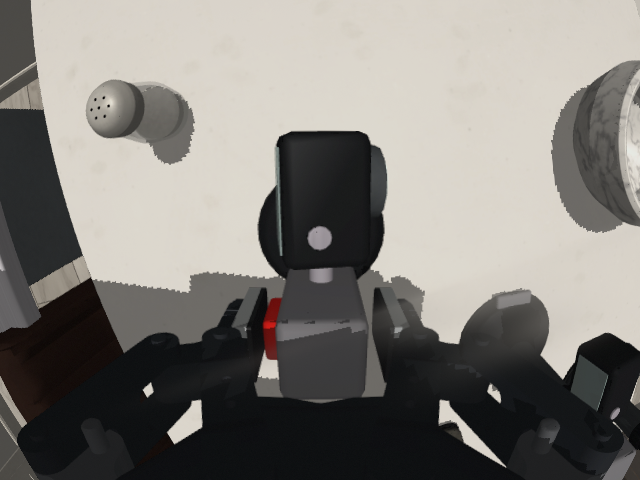

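The block is centred between the pads at about (321, 340), with the button facing the left pad, so I'm squeezing.

```bash
python3 -m handwheel '[[0.036,[0,0,0],[0,0,0]],[0.03,[0,0,0],[0,0,0]],[0.02,[0,0,0],[0,0,0]],[0.02,[0,0,0],[0,0,0]],[0.02,[0,0,0],[0,0,0]],[0.02,[0,0,0],[0,0,0]]]' 40; python3 go.py 0.481 -0.1245 0.13 -13.5
python3 - <<'E'
from h import *
im=ctrl.get_image('wrist');cv2.imwrite("pics/w5.png",im[:,:,::-1])
E
```

```text
t: 6.05
tool_pos: [0.4806, -0.1247, 0.1278]
tool_rot: [1.382, 1.086, -1.381]
contact_force: [1.3, -0.1, 2.1]
opening: 0.0276
t 6.05 pos [ 0.4806 -0.1247  0.1278] shift tool [-0.0022  0.0003 -0.0003] turn deg [-0.0764  0.0077 -0.0779] shift in goal tool [-0.0022  0.0003 -0.0003] world [0.0004 0.0002 0.0022]
q6 -0.1669531392827748 force [ 1.2577 -0.087   2.0827] open 0.02758161694491135
```

View pics/w5.png

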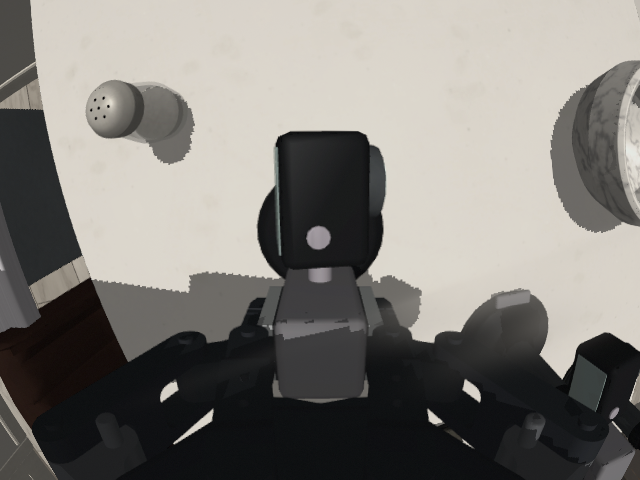

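The opening of 27.6 mm means the button is flush between the pads. I'll lift slowly along tool -x.

```bash
python3 -m handwheel '[[0.02,[-0.002,0,0],[0,0,0]],[0.02,[-0.003,0,0],[0,0,0]],[0.02,[-0.004,0,0],[0,0,0]],[0.02,[-0.004,0,0],[0,0,0]],[0.02,[-0.004,0,0],[0,0,0]],[0.02,[-0.004,0,0],[0,0,0]],[0.02,[-0.004,0,0],[0,0,0]],[0.02,[-0.003,0,0],[0,0,0]],[0.02,[0,0,0],[0,0,0]]]' 40; python3 go.py 0.481 -0.1245 0.24 -13.5
python3 - <<'E'
from h import *
im=ctrl.get_image('scene')[:,:,::-1];cv2.imwrite('pics/s6.png',cv2.resize(im[160:320,220:360],None,fx=4,fy=4,interpolation=cv2.INTER_CUBIC))
E
```

```text
t: 6.85
tool_pos: [0.4805, -0.1247, 0.1559]
tool_rot: [1.382, 1.087, -1.381]
contact_force: [4.1, -1.4, -1.8]
opening: 0.0276
t 6.85 pos [ 0.4805 -0.1247  0.1559] shift tool [-0.0841  0.0005 -0.0003] turn deg [-0.0881  0.0032 -0.0677] shift in goal tool [-0.0841  0.0004 -0.0003] world [0.0005 0.0002 0.0841]
q6 -0.16683438450194446 force [ 4.1093 -1.4382 -1.8395] open 0.02761681679530987
```

View pics/s6.png

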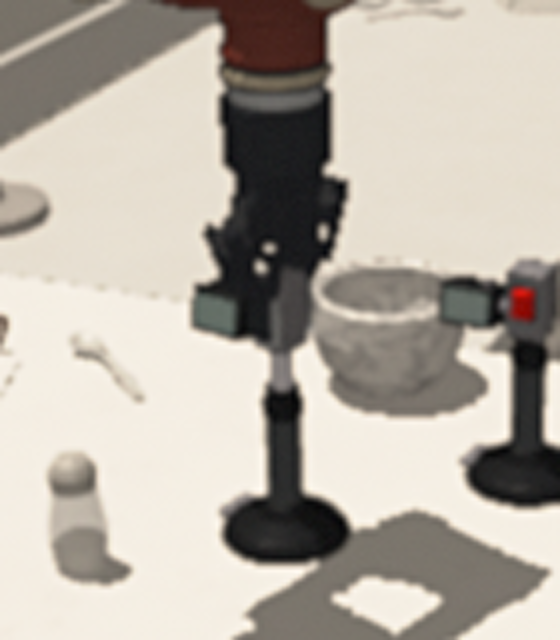

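The light upper section is showing above the collar, so the mast is unlocked and following. I'll continue.

```bash
python3 -m handwheel '[[0.02,[-0.003,0,0],[0,0,0]],[0.02,[-0.004,0,0],[0,0,0]],[0.02,[-0.004,0,0],[0,0,0]],[0.02,[-0.004,0,0],[0,0,0]],[0.02,[-0.004,0,0],[0,0,0]],[0.02,[-0.004,0,0],[0,0,0]],[0.02,[-0.004,0,0],[0,0,0]],[0.02,[-0.004,0,0],[0,0,0]],[0.02,[-0.004,0,0],[0,0,0]]]' 40; python3 -m handwheel '[[0.02,[-0.004,0,0],[0,0,0]],[0.02,[-0.004,0,0],[0,0,0]],[0.02,[-0.004,0,0],[0,0,0]],[0.02,[-0.004,0,0],[0,0,0]],[0.02,[-0.004,0,0],[0,0,0]],[0.02,[-0.004,0,0],[0,0,0]],[0.02,[-0.004,0,0],[0,0,0]],[0.02,[-0.003,0,0],[0,0,0]],[0.02,[0,0,0],[0,0,0]]]' 40; python3 go.py 0.481 -0.1245 0.238 -13.5
python3 - <<'E'
from h import *
im=ctrl.get_image('scene')[:,:,::-1];cv2.imwrite('pics/s7.png',cv2.resize(im[160:320,220:360],None,fx=4,fy=4,interpolation=cv2.INTER_CUBIC))
E
```

```text
t: 7.65
tool_pos: [0.4803, -0.1246, 0.1897]
tool_rot: [1.382, 1.087, -1.381]
contact_force: [5.1, -2.0, -4.2]
opening: 0.0278
t: 8.4
tool_pos: [0.4804, -0.1246, 0.2212]
tool_rot: [1.382, 1.087, -1.381]
contact_force: [4.6, -1.0, -0.6]
opening: 0.0278
t 8.4 pos [ 0.4804 -0.1246  0.2212] shift tool [-0.0168  0.0006 -0.0003] turn deg [-0.089  -0.0035 -0.0451] shift in goal tool [-0.0168  0.0006 -0.0003] world [0.0006 0.0001 0.0168]
q6 -0.1668428482423983 force [ 4.602  -0.9684 -0.6254] open 0.027783410352956207
```

View pics/s7.png

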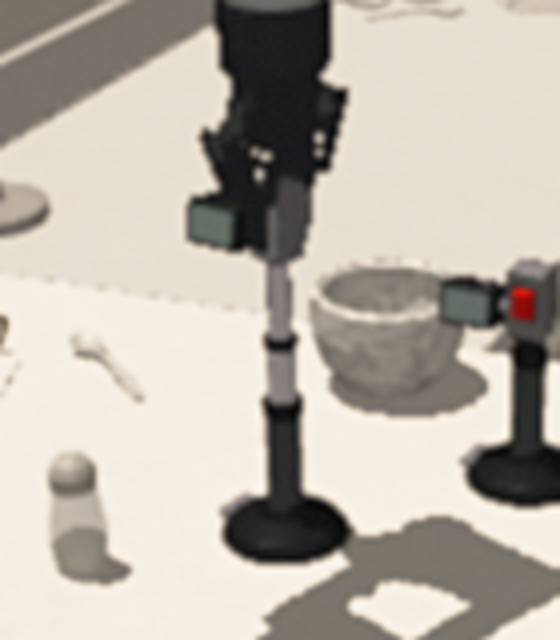

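Both sections are partly out, with the upper one fully out. The second stop should come in about 17 mm.

```bash
python3 -m handwheel '[[0.02,[-0.003,0,0],[0,0,0]],[0.02,[-0.003,0,0],[0,0,0]],[0.02,[-0.003,0,0],[0,0,0]],[0.02,[-0.003,0,0],[0,0,0]],[0.02,[-0.002,0,0],[0,0,0]],[0.02,[0,0,0],[0,0,0]],[0.02,[0,0,0],[0,0,0]]]' 40;  python3 -m handwheel '[[0.02,[-0.001,0,0],[0,0,0]],[0.02,[-0.001,0,0],[0,0,0]],[0.02,[-0.001,0,0],[0,0,0]],[0.02,[0,0,0],[0,0,0]],[0.02,[0,0,0],[0,0,0]]]' 40
```

```text
t: 9.03
tool_pos: [0.4804, -0.1246, 0.235]
tool_rot: [1.382, 1.087, -1.381]
contact_force: [4.8, -0.8, -2.6]
opening: 0.0276
t: 9.45
tool_pos: [0.4803, -0.1246, 0.2377]
tool_rot: [1.382, 1.087, -1.381]
contact_force: [6.0, -1.4, -3.6]
opening: 0.0278
```

```bash
python3 -m handwheel '[[0.02,[-0.001,0,0],[0,0,0]],[0.02,[-0.001,0,0],[0,0,0]],[0.02,[0,0,0],[0,0,0]],[0.02,[0,0,0],[0,0,0]]]' 40
```

```text
t: 9.78
tool_pos: [0.4802, -0.1246, 0.2379]
tool_rot: [1.382, 1.088, -1.382]
contact_force: [8.7, -2.4, -9.5]
opening: 0.0277
```

The stop is felt: the last 2 mm commanded gave 0.2 mm of motion, the downward pull rose to 9.5 N, and the total rise is 110 mm. I'll check for steadiness and slip.

```bash
python3 -m handwheel '[[0.02,[0,0,0],[0,0,0]],[0.02,[0,0,0],[0,0,0]],[0.02,[0,0,0],[0,0,0]],[0.02,[0,0,0],[0,0,0]],[0.02,[0,0,0],[0,0,0]],[0.02,[0,0,0],[0,0,0]]]' 40
python3 - <<'E'
from h import *
im=ctrl.get_image('scene')[:,:,::-1];cv2.imwrite('pics/s8.png',cv2.resize(im[140:320,220:360],None,fx=3,fy=3,interpolation=cv2.INTER_CUBIC))
im=ctrl.get_image('wrist');cv2.imwrite("pics/w8.png",im[:,:,::-1])
for z in (0,.055,.110,.165,.220,.231,.285): print(z,[(a-b)*3 for a,b in zip(proj('scene',[.481,-.1245,z]),(220,140))])
E
```

```text
t: 10.28
tool_pos: [0.4802, -0.1246, 0.2379]
tool_rot: [1.382, 1.088, -1.382]
contact_force: [8.8, -2.2, -8.9]
opening: 0.0275
0 [np.float64(212.1387003286394), np.float64(457.8842756085109)]
0.055 [np.float64(210.61954740413614), np.float64(407.3617235778397)]
0.11 [np.float64(209.05071341788482), np.float64(355.1869257550512)]
0.165 [np.float64(207.42972076757167), np.float64(301.27748438425715)]
0.22 [np.float64(205.75392432142252), np.float64(245.54543017315277)]
0.231 [np.float64(205.4119431708208), np.float64(234.17214431357647)]
0.285 [np.float64(203.69890364708965), np.float64(177.20149503111935)]
```

View pics/s8.png

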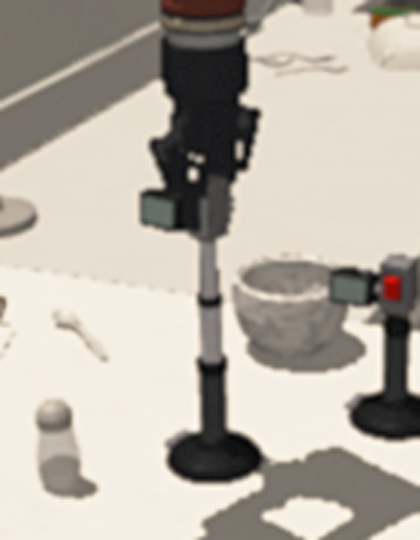

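View pics/w8.png

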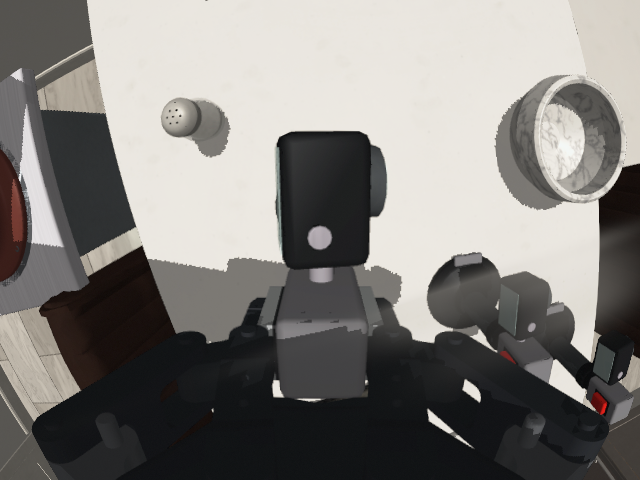

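The block's underside is at row 235 (231 mm predicts 234) and the section ring is at row 300 (165 mm predicts 301). The block also sits in the wrist view exactly as it did at the squeeze, so it hasn't slipped. I'm handing in.

```bash
python3 -c "
from station import ctrl
print(ctrl.finish_job())"
```

```text
the job is handed in; nothing more can be done
None
```

The mast is drawn fully out to the second stop and was still held there, steady, when I handed the job in at about t = 10.4 s. I used the leftmost stand, at about (0.481, -0.1245). I gripped its block from above with one pad on the red button, squeezed it in at 40 N and lifted at about 50 mm/s.

- **Squeeze:** the opening read 27.6 mm on a 28 mm block, so the button was flush before the lift began.
- **Height:** the block rose 110 mm. At the stop, 2 mm more commanded gave only 0.2 mm of motion, and the downward pull rose to about 9 N.
- **Sections:** in the scene picture the block's underside and the ring between the sections lie within a pixel or so of where 231 mm and 165 mm should appear.
- **Holding:** the wrist view shows no slip, and the last two readings half a second apart were the same.
- **Surroundings:** the pepper shaker and bowl look untouched in the last pictures. I didn't recheck the mug or remote at the end, but nothing came near them.
- **Disagreement:** position readings during the approach were off by up to about 3 mm, so I corrected the centring from the wrist view before closing. A steady sideways force of about 9 N also remained at the end.

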